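Catch the seed case lid and lower it shut

ROBOT

A 6-joint arm with a two-finger parallel gripper is mounted at the origin on the work surface. World frame = base frame: x ahead of the robot, y to its left, z up, the work surface at z = 0. Lengths are in m, angles in degrees, forces in N, time in s.
With the tool pointing down it reaches from about 0.35 to 0.875 m from the base axis. Payload 4.2 kg.
Tool frame: the origin (TCP) lies between the finger pads; the fingertips stand 11 mm ahead of it and the grasp point (between the pads) lies 8 mm behind it; z points along the fingers, y is the direction in which the jaws open and shut (so a half turn about z gives the same grasp; the last joint's range is limited). The gripper opens to 87 mm and grips with 3 to 60 N. Pads are 19 mm wide; open, the fingers measure 117 mm over their backs; the gripper's body (75 mm by 190 mm) begins 51 mm behind the grasp point.
Start: joints at [90.218, 22.042, 0.453, 0, -68.411, -14.817], TCP at [0.158, 0.605, 0.234] pointing down, gripper open.
Joint ranges: [-179.83, 179.83], [-69.29, 118.12], [-61.27, 80.66], [-181.25, 117.63], [-171.15, -9.14], [-177.46, 177.46]. Speed limits (degrees/s): [159.86, 159.86, 180, 180, 180, 180].

INTERFACE

Orientations are given as a 3x3 rotation matrix whose columns are the frame's x, y, z axes.
In Python, from station import sense, capture, get_calibration, finish_job, search_frame, cut_out gives the robot as it stands.
- The arm moves only by the tool arm_command, never from a script. Its argument "rows" is a list of rows, each an object with "fingers": the opening in per cent of the stroke, from 0 (shut) to 100 (fully open); "travel": the shift along the tool's x, y, z in cm, a list of three; "roll": the turn about the tool's z in degrees. A call has 1 to 10 rows; each row is the pose to reach, as a shift and turn from the pose commanded when the call began, along the tool's axes at that moment; what a row does not reach only later rows make up. A row lasts 1/10 s, in which the tool goes at most 50 mm and 8.59 degrees, less where a joint would pass 70% of its speed; a pose out of reach is approached as far as the arm can. A call with a gripper value outside its range is refused whole. The fingers move at their own pace and stop on an object; the grip force is fixed at half the most. Time passes only in rows, so rows that repeat a pose let the fingers close. It gives the time, the measured TCP pose, the force and the opening at its end, in the units of the state.
- sense(): the state, without advancing time (a new reading comes with each control period).
- capture(name): name is "scene" or "top"; returns (picture, depth): 384x512x3 uint8, red, green, blue; 384x512 float32, m along the optical axis (not along the pixel's ray), 0 where there is no reading.
- get_calibration(name): a dict with "fov_y" (degrees; the focal length in pixels is half the picture's height over the tangent of half this angle, whatever the lens; pixels are square), "cx", "cy" (the principal point, pixels), "distortion" ([k1, k2, p1, p2, k3] as OpenCV has them; the pictures are not rectified), "origin" and "attitude" of the camera in the world. Camera axes: x right, y down, z forward; pixel columns grow to the right and rows downward; lengths in m; the calibration is good to about 2 mm. A picture is of the moment at which its call begins. get_calibration takes no time and is no camera call.
- finish_job(): hands the job in, once; it reports no verdict.
Trained networks look in the newest picture that a camera, given by its name, has taken for a name from the list of things; names that differ only in an ending like _2 or _b are one class to them, and where a whole thing is asked for, a point or a joint stands for the part that bears it (a point fixed in the world has none). Each returns a list of dicts, best first, with "p" (0 to 1); they miss things now and then, are a little off and sometimes report something else, mostly with a low value. They report only what shows in the picture. A call takes as long as a camera call.
- search_frame(camera, label): "position" ([x, y, z] in m, in world coordinates, good to about 4 mm: the middle of the surface that is visible of it).
- cut_out(camera, label): "mask" (384x512 bool, what is visible of it).
The state is a dict: "time_s": time; "joints": joint angles; "joint_velocities": joint speeds; "effort": joint torques, N m; "tcp_pos": TCP position; "ee_rot": TCP orientation; "wrist_force": force on the tool from outside, world axes, zero at the start; "moment": the same for the moment, N m; "gripper_width": opening from 0.0 (shut) to 1.0 (fully open).
Only numpy, scipy, OpenCV 4.12 (cv2) and the standard library are available. Lean on these libraries where they do the work, as an engineer would, in place of code of your own. Each camera call takes 0.05 s, during which the arm holds its last target. There are 200 camera calls.

TASK

Close the seed case without a bang: with the fingers only, tip its open lid forward past upright and let it fall, catch it so that it comes to rest on a finger about half-way down, then lower it slowly on that finger until it lies on the rim, and take the hand away. Do not grip the lid or force it, and leave the jar, the cup and the phone where they are.

Things in the scene. Friction and masses are not known exactly. Their poses are not given: they have to be found in the camera images.
- seedcase: Plywood seed case fixed to the bench: open box 150 mm (x) by 240 mm (y) by 90 mm high, 8 mm walls, six small jars inside below the rim. Origin: centre of its underside, on the bench. Its +x axis points from the front wall to the hinged rear wall, z up; the front faces the robot, turned up to about 20 degrees.
- hinge (a point): The middle of the hinge line, at the top of the case's rear wall: 75 mm along the case's +x from its origin and 90 mm up. The hinge line runs along the case's y axis. The axes are those of the case.
- lid (a joint): Lid angle, rad: 0 shut (level on the rim), 1.57 upright, 1.83 fully open. Starts at 1.83, leaning back from the robot on a fixed stop, and returns there unless tipped past upright. Past upright it falls shut by its weight, weakly damped: 2 to 4 s from 0.15 rad past upright, meeting the rim at 0.7 to 1.1 rad/s, a slam. Lid 0.2 to 0.3 kg; 1 to 1.5 N up at the lip carries it.
- lip_edge (a point): Middle of the lid's free edge, on its underside, 178 mm from the hinge line. The lid is a wooden board 150 mm deep, 240 wide, 8 thick, its underside level with the hinge line; a pull lip 100 mm wide, 8 thick sticks out a further 28 mm. Shut, the lip overhangs the front wall by 28 mm, 90 mm above the bench. The point turns with the lid: x from lip to hinge, z out of the lid's upper side.
- jar_center (a point): Bystander: closed glass seed jar, 60 mm across and 100 mm tall, standing loose beside the case. Point at its centre, half-way up. Leave it alone.
- cup_center (a point): Bystander: open steel measuring cup, 68 mm across and 75 mm tall, standing loose beside the case. Point at its centre, half-way up. Leave it alone.
- phone_center (a point): Bystander: black phone, 150 by 73 by 9 mm, lying loose on the bench farther to the side of the case. Point at its centre. Leave it alone.

How it is judged:
By the outcome, as a careful person would: the job done as asked, in the order asked, and still so for the second after the job is handed in, with the robot touching nothing.
It also fails if it takes over 48 s, if anything falls off the work surface, if the arm or the gripper's body presses on something with over 40 N, if the wrist force passes 120 N, or if a joint passes its speed limit or range.

## Working session

There is one attempt and no reset: what is moved stays moved. The work goes in short steps, Python scripts to look and compute and a tool call to move; the robot and the scene stay as the last step left them, time stands still between calls to the robot, and variables do not carry over. Pictures are saved under pics/ and viewed, about 8 in all and at most 12, crops included, and the job is handed in when it is done.

Besides the shell and the picture viewer there is one more tool, called after ">>>" in YAML: its name, and indented under it one key for each argument. arm_command: Moves the arm, as the interface text tells. Its arguments: {"type":"object","properties":{"rows":{"type":"array","items":{"type":"object","properties":{"fingers":{"type":"number"},"travel":{"type":"array","items":{"type":"number"}},"roll":{"type":"number"}}}}},"required":["rows"]}

```bash
mkdir -p pics; ls
python3 - <<'E'
from station import *
import cv2,numpy as np
s=sense();print(s['time_s'],s['tcp_pos'],np.round(s['ee_rot'],3).tolist(),s['gripper_width'])
for c in('scene','top'):
    p,d=capture(c);cv2.imwrite(f'pics/{c}0.png',p[:,:,::-1]);np.save(f'pics/{c}0.npy',d)
    k=get_calibration(c);print(c,k)
    for l in('seedcase','lid','lip_edge','hinge','jar_center','cup_center','phone_center'):
        try:print(l,[(np.round(r['position'],3).tolist(),round(r['p'],2)) for r in search_frame(c,l)[:2]])
        except Exception as e:print(l,e)
E
```

```text
pics
0.0 [0.15737138 0.60427041 0.23245038] [[0.968, -0.252, -0.0], [-0.252, -0.968, -0.002], [0.0, 0.002, -1.0]] 0.9961901436250109
scene {'fov_y': 55.11807557393564, 'cx': 257.602842313754, 'cy': 186.92436476741062, 'distortion': array([-0.08538713,  0.        ,  0.        ,  0.        ,  0.        ]), 'origin': array([ 0.98358265, -0.34577496,  0.95810137]), 'attitude': array([[ 0.61072401,  0.67373139, -0.41605553],
       [ 0.79172349, -0.51040022,  0.33565686],
       [ 0.01378773, -0.53439463, -0.84512264]])}
seedcase [([0.586, -0.076, 0.07], 0.73)]
lid [([0.699, -0.085, 0.217], 0.64)]
lip_edge [([0.703, -0.083, 0.213], 0.89)]
hinge []
jar_center [([0.608, 0.125, 0.086], 0.79)]
cup_center [([0.538, -0.259, 0.049], 0.56)]
phone_center [([0.578, -0.405, 0.007], 0.92)]
top {'fov_y': 56.36549110045308, 'cx': 255.74728443798028, 'cy': 192.18434250592495, 'distortion': array([-0.08187302,  0.        ,  0.        ,  0.        ,  0.        ]), 'origin': array([ 0.41105526, -0.01902869,  1.10027431]), 'attitude': array([[-0.01118208, -0.98565292,  0.16841402],
       [-0.99962215,  0.01524831,  0.02287037],
       [-0.02511028, -0.16809465, -0.98545099]])}
seedcase [([0.646, -0.067, 0.087], 0.97)]
lid []
lip_edge [([0.688, -0.065, 0.184], 0.97)]
hinge [([0.646, -0.068, 0.081], 0.88)]
jar_center [([0.596, 0.138, 0.1], 0.9), ([0.688, -0.064, 0.182], 0.36)]
cup_center [([0.553, -0.27, 0.032], 0.66)]
phone_center [([0.577, -0.404, 0.01], 0.65)]
```

View pictures.

View pics/scene0.png

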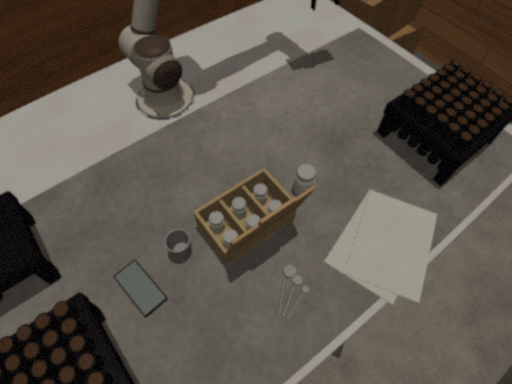

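View pics/top0.png

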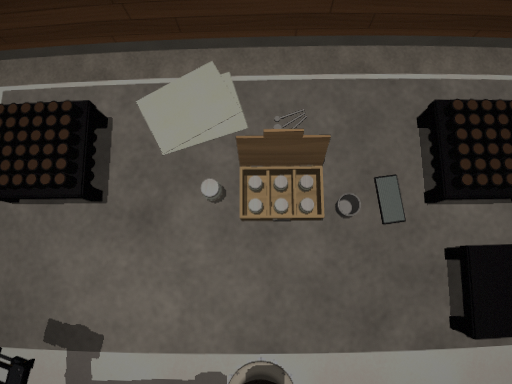

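```bash
cat > h.py <<'E'
import numpy as np,cv2
from station import *
def cloud(c,d):
    k=get_calibration(c);f=192/np.tan(np.radians(k['fov_y']/2))
    K=np.array([[f,0,k['cx']],[0,f,k['cy']],[0,0,1]])
    v,u=np.mgrid[0:384,0:512]
    n=cv2.undistortPoints(np.stack([u,v],-1).reshape(-1,1,2).astype(float),K,k['distortion']).reshape(384,512,2)
    P=np.dstack([n,np.ones((384,512))])*d[...,None]
    P=P@np.array(k['attitude']).T+k['origin'];P[d<=0]=np.nan
    return P
E
python3 - <<'E'
from h import *
for c in('top','scene'):
    P=cloud(c,np.load(f'pics/{c}0.npy')).reshape(-1,3)
    for lo,hi in((.084,.096),(.12,.32)):
        m=(P[:,2]>lo)&(P[:,2]<hi)&(P[:,0]>.45)&(P[:,0]<.85)&(P[:,1]>-.23)&(P[:,1]<.09)
        q=P[m];print(c,lo,m.sum())
        if m.sum()>50:
            if hi<.1:
                r=cv2.minAreaRect(q[:,:2].astype(np.float32));print(r,cv2.boxPoints(r).round(3).tolist())
            else:
                print('range',np.percentile(q,[1,50,99],axis=0).round(3).tolist())
                for it in range(4):
                    ce=q.mean(0);n=np.linalg.svd(q-ce,full_matrices=False)[2][2];q=q[abs((q-ce)@n)<.006]
                print('plane',ce.round(4),n.round(4),len(q))
E
```

```text
top 0.084 840
((0.586327075958252, -0.06791647523641586), (0.24142903089523315, 0.15416912734508514), 89.63348388671875) [[0.5080000162124634, -0.18799999356269836], [0.6629999876022339, -0.1889999955892563], [0.6639999747276306, 0.052000001072883606], [0.5099999904632568, 0.05299999937415123]]
top 0.12 2566
range [[0.668, -0.186, 0.121], [0.688, -0.068, 0.194], [0.711, 0.049, 0.261]]
plane [ 0.6877 -0.0685  0.1921] [-0.9634  0.0039  0.2681] 2557
scene 0.084 638
((0.5918481349945068, -0.06710225343704224), (0.2418605089187622, 0.16175110638141632), 89.0771713256836) [[0.5090000033378601, -0.18700000643730164], [0.6710000038146973, -0.1889999955892563], [0.675000011920929, 0.05299999937415123], [0.5130000114440918, 0.054999999701976776]]
scene 0.12 913
range [[0.679, -0.187, 0.123], [0.703, -0.082, 0.226], [0.715, 0.047, 0.263]]
plane [ 0.7006 -0.0782  0.211 ] [-0.9736  0.0079  0.2279] 911
```

>>> arm_command:
  rows:
    - {"fingers":0,"travel":[3,2,-11],"roll":-8}
    - {"fingers":0,"travel":[6,4,-11],"roll":-14.6}
    - {"fingers":0,"travel":[34,23,-11],"roll":-14.6}
    - {"fingers":0,"travel":[34,23,-11],"roll":-14.6}
    - {"fingers":0,"travel":[34,23,-11],"roll":-14.6}
    - {"fingers":0,"travel":[34,23,-11],"roll":-14.6}
    - {"fingers":0,"travel":[34,23,-11],"roll":-14.6}
    - {"fingers":0,"travel":[34,23,-11],"roll":-14.6}
    - {"fingers":0,"travel":[34,23,-11],"roll":-14.6}
    - {"fingers":0,"travel":[34,23,-11],"roll":-14.6}

```text
time_s: 1.8
tcp_pos: [0.4307, 0.2934, 0.3444]
ee_rot: [[1.0, -0.005, 0.001], [-0.005, -1.0, 0.0], [0.001, -0.0, -1.0]]
wrist_force: [-0.7, 0.4, 0.5]
gripper_width: 0.167
```

>>> arm_command:
  rows:
    - {"fingers":0,"travel":[33,36.3,0],"roll":0}
    - {"fingers":0,"travel":[33,36.3,0],"roll":0}
    - {"fingers":0,"travel":[33,36.3,0],"roll":0}
    - {"fingers":0,"travel":[33,36.3,0],"roll":0}
    - {"fingers":0,"travel":[33,36.3,0],"roll":0}
    - {"fingers":0,"travel":[33,36.3,0],"roll":0}
    - {"fingers":0,"travel":[33,36.3,0],"roll":0}
    - {"fingers":0,"travel":[33,36.3,0],"roll":0}
    - {"fingers":0,"travel":[33,36.3,0],"roll":0}
    - {"fingers":0,"travel":[33,36.3,0],"roll":0}

```text
time_s: 2.8
tcp_pos: [0.7599, -0.0682, 0.3426]
ee_rot: [[1.0, -0.001, -0.001], [-0.001, -1.0, -0.0], [-0.001, 0.0, -1.0]]
wrist_force: [0.4, 1.0, 0.9]
gripper_width: 0.011
```

Run:
```python
from h import *
p,d=capture('scene');a=p[60:330,130:480];cv2.imwrite('pics/s1.png',cv2.resize(a,None,fx=2.2,fy=2.2)[:,:,::-1])
P=cloud('scene',d)
q=P.reshape(-1,3)
m=(q[:,2]>.30)&(abs(q[:,0]-.76)<.15)&(abs(q[:,1]+.068)<.12)
q=q[m]
for z in np.arange(.30,.5,.01):
    r=q[(q[:,2]>z)&(q[:,2]<z+.01)]
    if len(r):print(round(z,2),len(r),r[:,:2].min(0).round(3),r[:,:2].max(0).round(3))
s=sense();print(s['tcp_pos'],s['joints'],s['gripper_width'])
```

```text
0.33 11 [ 0.75  -0.077] [ 0.771 -0.069]
0.34 13 [ 0.75  -0.078] [ 0.771 -0.074]
0.35 3 [ 0.755 -0.077] [ 0.761 -0.076]
0.4 111 [ 0.726 -0.155] [0.798 0.019]
0.41 320 [ 0.734 -0.154] [0.799 0.018]
0.42 611 [ 0.722 -0.161] [0.799 0.023]
0.43 269 [ 0.723 -0.163] [0.799 0.023]
0.44 1466 [ 0.723 -0.163] [0.799 0.028]
0.45 155 [ 0.736 -0.085] [ 0.787 -0.018]
0.46 99 [ 0.739 -0.085] [ 0.787 -0.051]
0.47 35 [ 0.767 -0.085] [ 0.785 -0.074]
0.48 11 [ 0.779 -0.085] [ 0.783 -0.081]
0.49 81 [ 0.786 -0.085] [ 0.799 -0.017]
[ 0.76256375 -0.0729461   0.33917074] [  6.6183502   35.54447142  37.45936793   0.10668071 -92.08475439
  83.05595548] 0.007140150613420587
```

View pics/s1.png

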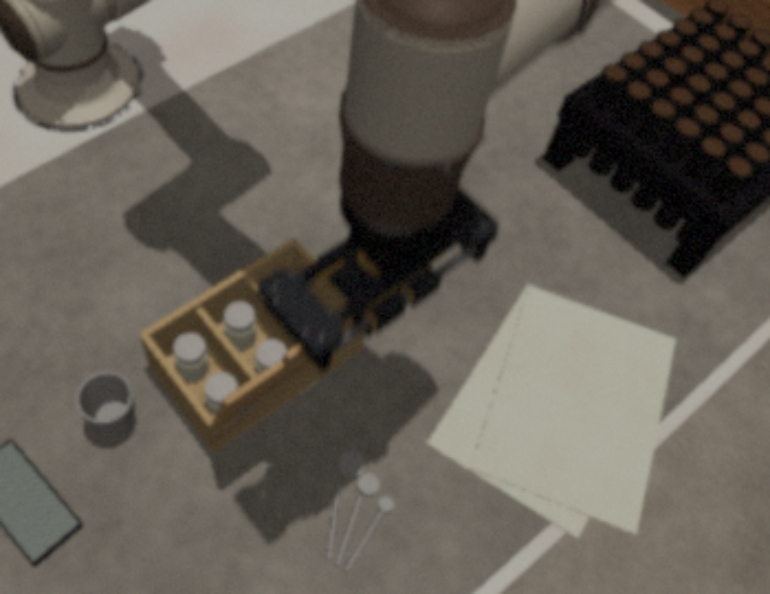

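>>> arm_command:
  rows:
    - {"fingers":0,"travel":[0,0,5],"roll":0}
    - {"fingers":0,"travel":[0,0,9.2],"roll":0}
    - {"fingers":0,"travel":[0,0,9.2],"roll":0}
    - {"fingers":0,"travel":[-1.5,0,9.2],"roll":0}
    - {"fingers":0,"travel":[-2.5,0,9.2],"roll":0}
    - {"fingers":0,"travel":[-3.2,0,9.2],"roll":0}
    - {"fingers":0,"travel":[-3.7,0,9.2],"roll":0}
    - {"fingers":0,"travel":[-4.2,0,9.2],"roll":0}
    - {"fingers":0,"travel":[-4.7,0,9.2],"roll":0}
    - {"fingers":0,"travel":[-5.2,0,9.2],"roll":0}

```text
time_s: 3.85
tcp_pos: [0.7064, -0.0664, 0.2517]
ee_rot: [[1.0, 0.0, 0.0], [0.0, -1.0, -0.0], [0.0, 0.0, -1.0]]
wrist_force: [1.4, -0.1, -0.3]
gripper_width: 0.004
```

>>> arm_command:
  rows:
    - {"fingers":0,"travel":[-0.5,0,0],"roll":0}
    - {"fingers":0,"travel":[-1,0,0],"roll":0}
    - {"fingers":0,"travel":[-1.5,0,0],"roll":0}
    - {"fingers":0,"travel":[-2,0,0],"roll":0}
    - {"fingers":0,"travel":[-2.5,0,0],"roll":0}
    - {"fingers":0,"travel":[-3,0,0],"roll":0}
    - {"fingers":0,"travel":[-3.5,0,0],"roll":0}
    - {"fingers":0,"travel":[-3.9,0,0],"roll":0}

```text
time_s: 4.65
tcp_pos: [0.667, -0.0664, 0.2515]
ee_rot: [[1.0, -0.0, -0.0], [-0.0, -1.0, 0.0], [-0.0, -0.0, -1.0]]
wrist_force: [0.8, 0.6, 0.7]
gripper_width: 0.006
```

```bash
cat >> h.py <<'E'
def lid(c='top',lo=.12,hi=.25):
    p,d=capture(c);q=cloud(c,d).reshape(-1,3)
    m=(q[:,2]>lo)&(q[:,2]<hi)&(q[:,0]>.45)&(q[:,0]<.73)&(q[:,1]>-.2)&(q[:,1]<.06)&(abs(q[:,1]+.068)>.055)
    q=q[m]
    for it in range(5):
        ce=np.median(q,0) if it==0 else q.mean(0);n=np.linalg.svd(q-ce,full_matrices=False)[2][2];q=q[abs((q-ce)@n)<(.02,.01,.006,.005,.005)[it]]
    n*=-np.sign(n[0]);print(c,'angle',round(float(np.arctan2(-n[0],n[2])),3) ,'ce',ce.round(3),len(q))
    return p
E
python3 - <<'E'
from h import *
lid('top')
s=sense();print(s['time_s'],s['tcp_pos'],s['wrist_force'])
E
```

```text
top angle 1.636 ce [ 0.65  -0.07   0.199] 489
4.7 [ 0.66644192 -0.06642158  0.25161066] [-0.82812289 -0.9248697  -0.05434833]
```

>>> arm_command:
  rows:
    - {"fingers":0,"travel":[-0.7,0,0],"roll":0}
    - {"fingers":0,"travel":[-0.7,0,-5],"roll":0}
    - {"fingers":0,"travel":[-0.7,0,-7],"roll":0}
    - {"fingers":0,"travel":[-5.5,0,-7],"roll":0}
    - {"fingers":0,"travel":[-10.4,0,-7],"roll":0}
    - {"fingers":0,"travel":[-15,0,-7],"roll":0}
    - {"fingers":0,"travel":[-15,0,-2],"roll":0}
    - {"fingers":0,"travel":[-15,0,3],"roll":0}
    - {"fingers":0,"travel":[-15,0,5],"roll":0}

```text
time_s: 5.6
tcp_pos: [0.5136, -0.0666, 0.1976]
ee_rot: [[1.0, -0.001, -0.007], [-0.001, -1.0, 0.0], [-0.007, -0.0, -1.0]]
wrist_force: [-0.8, -0.6, 0.7]
gripper_width: 0.003
```

Run:
```python
from h import *
s=sense();print(s['time_s'],s['tcp_pos'],s['wrist_force'])
p=lid('scene');cv2.imwrite('pics/s2.png',cv2.resize(p[60:330,130:480],None,fx=2.2,fy=2.2)[:,:,::-1])
```

```text
5.6 [ 0.51364741 -0.06658516  0.19756779] [-0.84143951 -0.62737192  0.73142596]
scene angle 1.888 ce [ 0.641 -0.077  0.183] 1793
```

View pics/s2.png

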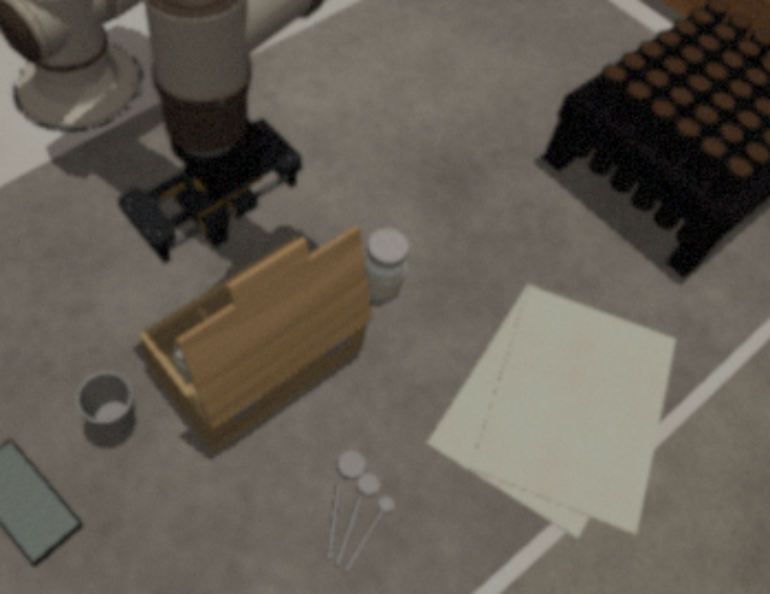

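>>> arm_command:
  rows:
    - {"fingers":0,"travel":[1,0,-0.5],"roll":0}
    - {"fingers":0,"travel":[1.7,0,-0.5],"roll":0}
    - {"fingers":0,"travel":[1.7,0,-0.5],"roll":0}
    - {"fingers":0,"travel":[1.7,0,-0.5],"roll":0}
    - {"fingers":0,"travel":[1.7,0,-0.5],"roll":0}
    - {"fingers":0,"travel":[1.7,0,-0.5],"roll":0}
    - {"fingers":0,"travel":[1.7,0,-0.5],"roll":0}
    - {"fingers":0,"travel":[1.7,0,-0.5],"roll":0}
    - {"fingers":0,"travel":[1.7,0,-0.5],"roll":0}
    - {"fingers":0,"travel":[1.7,0,-0.5],"roll":0}

```text
time_s: 6.65
tcp_pos: [0.5343, -0.0665, 0.2064]
ee_rot: [[1.0, -0.0, -0.001], [-0.0, -1.0, 0.0], [-0.001, -0.0, -1.0]]
wrist_force: [-0.9, -0.6, 0.3]
gripper_width: 0.005
```

Run:
```python
from h import *
s=sense();print(s['time_s'],s['tcp_pos'],s['wrist_force'])
lid('scene')
```

```text
6.65 [ 0.53425686 -0.06645802  0.206432  ] [-0.87006389 -0.58555981  0.26785258]
scene angle 2.294 ce [ 0.606 -0.076  0.166] 2195
```

>>> arm_command:
  rows:
    - {"fingers":0,"travel":[0,0,0],"roll":0}
    - {"fingers":0,"travel":[0,0,0],"roll":0}
    - {"fingers":0,"travel":[0,0,0],"roll":0}
    - {"fingers":0,"travel":[0,0,0],"roll":0}
    - {"fingers":0,"travel":[0,0,0],"roll":0}
    - {"fingers":0,"travel":[0,0,0],"roll":0}
    - {"fingers":0,"travel":[0,0,0],"roll":0}
    - {"fingers":0,"travel":[0,0,0],"roll":0}
    - {"fingers":0,"travel":[0,0,0],"roll":0}
    - {"fingers":0,"travel":[0,0,0],"roll":0}

```text
time_s: 7.7
tcp_pos: [0.5346, -0.0665, 0.2066]
ee_rot: [[1.0, -0.0, 0.0], [-0.0, -1.0, 0.0], [0.0, -0.0, -1.0]]
wrist_force: [-0.4, -0.6, -0.3]
gripper_width: 0.007
```

Run:
```python
from h import *
s=sense();print(s['time_s'],s['tcp_pos'],s['wrist_force'])
p=lid('scene');cv2.imwrite('pics/s3.png',cv2.resize(p[60:330,130:480],None,fx=2.2,fy=2.2)[:,:,::-1])
```

```text
7.7 [ 0.53456846 -0.06646865  0.20656453] [-0.40844222 -0.58175053 -0.34564552]
scene angle 2.293 ce [ 0.607 -0.076  0.166] 2206
```

View pics/s3.png

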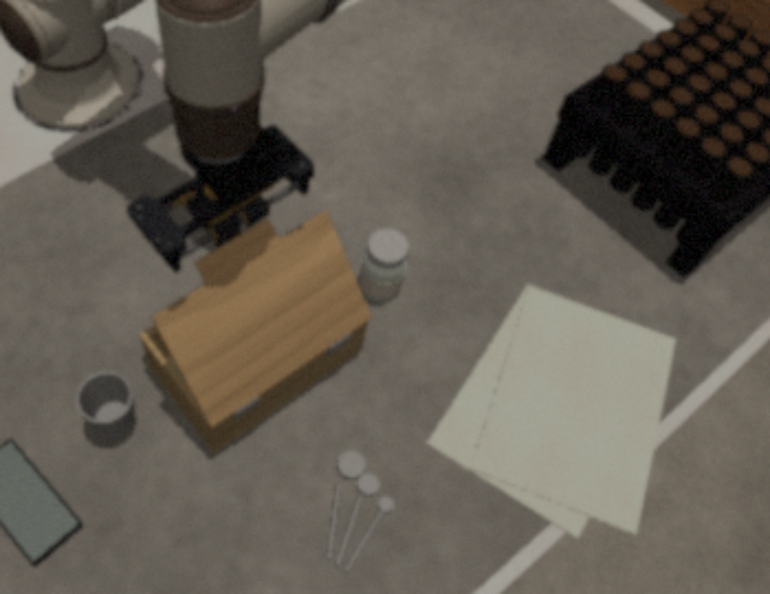

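>>> arm_command:
  rows:
    - {"fingers":0,"travel":[-0.18,0,0.19],"roll":0}
    - {"fingers":0,"travel":[-0.37,0,0.38],"roll":0}
    - {"fingers":0,"travel":[-0.55,0,0.56],"roll":0}
    - {"fingers":0,"travel":[-0.74,0,0.75],"roll":0}
    - {"fingers":0,"travel":[-0.92,0,0.94],"roll":0}
    - {"fingers":0,"travel":[-1.1,0,1.13],"roll":0}
    - {"fingers":0,"travel":[-1.29,0,1.32],"roll":0}
    - {"fingers":0,"travel":[-1.47,0,1.5],"roll":0}
    - {"fingers":0,"travel":[-1.66,0,1.69],"roll":0}
    - {"fingers":0,"travel":[-1.84,0,1.88],"roll":0}

```text
time_s: 8.75
tcp_pos: [0.5161, -0.0664, 0.1875]
ee_rot: [[1.0, -0.0, 0.0], [-0.0, -1.0, 0.0], [0.0, -0.0, -1.0]]
wrist_force: [-1.6, -0.2, 0.3]
gripper_width: 0.002
```

>>> arm_command:
  rows:
    - {"fingers":0,"travel":[-0.17,0,0.21],"roll":0}
    - {"fingers":0,"travel":[-0.34,0,0.42],"roll":0}
    - {"fingers":0,"travel":[-0.5,0,0.64],"roll":0}
    - {"fingers":0,"travel":[-0.67,0,0.86],"roll":0}
    - {"fingers":0,"travel":[-0.83,0,1.08],"roll":0}
    - {"fingers":0,"travel":[-0.98,0,1.3],"roll":0}
    - {"fingers":0,"travel":[-1.13,0,1.51],"roll":0}
    - {"fingers":0,"travel":[-1.28,0,1.73],"roll":0}
    - {"fingers":0,"travel":[-1.43,0,1.94],"roll":0}
    - {"fingers":0,"travel":[-1.57,0,2.16],"roll":0}

```text
time_s: 9.75
tcp_pos: [0.5004, -0.0664, 0.1659]
ee_rot: [[1.0, 0.0, 0.0], [0.0, -1.0, 0.0], [0.0, -0.0, -1.0]]
wrist_force: [-2.1, 1.5, -0.0]
gripper_width: 0.003
```

Run:
```python
from h import *
s=sense();print(s['time_s'],s['tcp_pos'],s['wrist_force'])
lid('scene',.1)
```

```text
9.75 [ 0.50039324 -0.06643248  0.16594189] [-2.06414077  1.52747659 -0.01920182]
scene angle 2.592 ce [ 0.6   -0.076  0.139] 2723
```

>>> arm_command:
  rows:
    - {"fingers":0,"travel":[-0.14,0,0.23],"roll":0}
    - {"fingers":0,"travel":[-0.27,0,0.46],"roll":0}
    - {"fingers":0,"travel":[-0.4,0,0.7],"roll":0}
    - {"fingers":0,"travel":[-0.53,0,0.94],"roll":0}
    - {"fingers":0,"travel":[-0.65,0,1.18],"roll":0}
    - {"fingers":0,"travel":[-0.77,0,1.42],"roll":0}
    - {"fingers":0,"travel":[-0.89,0,1.66],"roll":0}
    - {"fingers":0,"travel":[-1.0,0,1.9],"roll":0}
    - {"fingers":0,"travel":[-1.11,0,2.14],"roll":0}
    - {"fingers":0,"travel":[-1.22,0,2.38],"roll":0}

```text
time_s: 10.8
tcp_pos: [0.4881, -0.0664, 0.1421]
ee_rot: [[1.0, -0.0, -0.0], [-0.0, -1.0, 0.0], [-0.0, -0.0, -1.0]]
wrist_force: [-3.2, 1.7, -0.6]
gripper_width: 0.004
```

>>> arm_command:
  rows:
    - {"fingers":0,"travel":[-0.07,0,0.17],"roll":0}
    - {"fingers":0,"travel":[-0.13,0,0.33],"roll":0}
    - {"fingers":0,"travel":[-0.2,0,0.5],"roll":0}
    - {"fingers":0,"travel":[-0.26,0,0.66],"roll":0}
    - {"fingers":0,"travel":[-0.32,0,0.83],"roll":0}
    - {"fingers":0,"travel":[-0.38,0,1.0],"roll":0}
    - {"fingers":0,"travel":[-0.44,0,1.17],"roll":0}
    - {"fingers":0,"travel":[-0.49,0,1.33],"roll":0}
    - {"fingers":0,"travel":[-0.55,0,1.5],"roll":0}
    - {"fingers":0,"travel":[-0.6,0,1.67],"roll":0}

```text
time_s: 11.8
tcp_pos: [0.482, -0.0665, 0.1254]
ee_rot: [[1.0, -0.0, -0.001], [-0.0, -1.0, 0.0], [-0.001, -0.0, -1.0]]
wrist_force: [-4.2, 3.1, 1.0]
gripper_width: 0.002
```

Run:
```python
from h import *
s=sense();print(s['time_s'],s['tcp_pos'],s['wrist_force'])
lid('scene',.094)
```

```text
11.8 [ 0.48197925 -0.06647157  0.12541705] [-4.21118082  3.06032022  1.01760572]
scene angle 2.794 ce [ 0.595 -0.075  0.12 ] 833
```

>>> arm_command:
  rows:
    - {"fingers":0,"travel":[-0.04,0,0.1],"roll":0}
    - {"fingers":0,"travel":[-0.08,0,0.2],"roll":0}
    - {"fingers":0,"travel":[-0.12,0,0.3],"roll":0}
    - {"fingers":0,"travel":[-0.16,0,0.4],"roll":0}
    - {"fingers":0,"travel":[-0.2,0,0.5],"roll":0}
    - {"fingers":0,"travel":[-0.24,0,0.6],"roll":0}
    - {"fingers":0,"travel":[-0.28,0,0.7],"roll":0}
    - {"fingers":0,"travel":[-0.32,0,0.8],"roll":0}
    - {"fingers":0,"travel":[-0.36,0,0.9],"roll":0}
    - {"fingers":0,"travel":[-0.4,0,1.0],"roll":0}

```text
time_s: 12.85
tcp_pos: [0.4788, -0.0666, 0.1158]
ee_rot: [[1.0, 0.0, 0.001], [0.0, -1.0, -0.0], [0.001, 0.0, -1.0]]
wrist_force: [-1.0, -0.5, -0.4]
gripper_width: 0.004
```

```bash
cat >> h.py <<'E'
def flat(c):
    p,d=capture(c);q=cloud(c,d).reshape(-1,3)
    m=(q[:,2]>.08)&(q[:,2]<.17)&(q[:,0]>.545)&(q[:,0]<.645)&(q[:,1]>-.17)&(q[:,1]<.03)
    q=q[m];z=np.polyfit(q[:,0],q[:,2],1);r=q[:,2]-np.polyval(z,q[:,0]);q=q[abs(r)<.008];z=np.polyfit(q[:,0],q[:,2],1)
    print(c,'theta',round(float(np.arctan(-z[0])),3),'z@.66',round(float(np.polyval(z,.66)),4),len(q));return p
E
python3 - <<'E'
from h import *
s=sense();print(s['time_s'],s['tcp_pos'],s['wrist_force'])
flat('scene')
E
```

```text
12.85 [ 0.47881439 -0.06661963  0.11578133] [-1.03034015 -0.54051038 -0.41260794]
scene theta 0.238 z@.66 0.0997 2779
```

>>> arm_command:
  rows:
    - {"fingers":0,"travel":[-0.015,0,0.05],"roll":0}
    - {"fingers":0,"travel":[-0.03,0,0.1],"roll":0}
    - {"fingers":0,"travel":[-0.045,0,0.15],"roll":0}
    - {"fingers":0,"travel":[-0.06,0,0.2],"roll":0}
    - {"fingers":0,"travel":[-0.075,0,0.25],"roll":0}
    - {"fingers":0,"travel":[-0.09,0,0.3],"roll":0}
    - {"fingers":0,"travel":[-0.105,0,0.35],"roll":0}
    - {"fingers":0,"travel":[-0.12,0,0.4],"roll":0}
    - {"fingers":0,"travel":[-0.135,0,0.45],"roll":0}
    - {"fingers":0,"travel":[-0.15,0,0.5],"roll":0}

```text
time_s: 13.9
tcp_pos: [0.4767, -0.0664, 0.1106]
ee_rot: [[1.0, 0.0, 0.0], [0.0, -1.0, 0.0], [0.0, -0.0, -1.0]]
wrist_force: [-0.9, -0.2, -0.6]
gripper_width: 0.003
```

Run:
```python
from h import *
s=sense();print(s['time_s'],s['tcp_pos'],s['wrist_force'])
flat('scene')
```

```text
13.9 [ 0.47673967 -0.06643777  0.11061153] [-0.85250075 -0.21660787 -0.56902231]
scene theta 0.184 z@.66 0.0995 2720
```

>>> arm_command:
  rows:
    - {"fingers":0,"travel":[-0.01,0,0.04],"roll":0}
    - {"fingers":0,"travel":[-0.02,0,0.08],"roll":0}
    - {"fingers":0,"travel":[-0.03,0,0.12],"roll":0}
    - {"fingers":0,"travel":[-0.04,0,0.16],"roll":0}
    - {"fingers":0,"travel":[-0.05,0,0.2],"roll":0}
    - {"fingers":0,"travel":[-0.06,0,0.24],"roll":0}
    - {"fingers":0,"travel":[-0.07,0,0.28],"roll":0}
    - {"fingers":0,"travel":[-0.08,0,0.32],"roll":0}
    - {"fingers":0,"travel":[-0.09,0,0.36],"roll":0}
    - {"fingers":0,"travel":[-0.1,0,0.4],"roll":0}

```text
time_s: 14.95
tcp_pos: [0.4757, -0.0665, 0.1066]
ee_rot: [[1.0, 0.0, 0.0], [0.0, -1.0, -0.0], [0.0, 0.0, -1.0]]
wrist_force: [-1.0, 0.3, -2.1]
gripper_width: 0.006
```

>>> arm_command:
  rows:
    - {"fingers":0,"travel":[-0.008,0,0.045],"roll":0}
    - {"fingers":0,"travel":[-0.016,0,0.09],"roll":0}
    - {"fingers":0,"travel":[-0.024,0,0.135],"roll":0}
    - {"fingers":0,"travel":[-0.032,0,0.18],"roll":0}
    - {"fingers":0,"travel":[-0.04,0,0.225],"roll":0}
    - {"fingers":0,"travel":[-0.048,0,0.27],"roll":0}
    - {"fingers":0,"travel":[-0.056,0,0.315],"roll":0}
    - {"fingers":0,"travel":[-0.064,0,0.36],"roll":0}
    - {"fingers":0,"travel":[-0.072,0,0.405],"roll":0}
    - {"fingers":0,"travel":[-0.08,0,0.45],"roll":0}

```text
time_s: 15.95
tcp_pos: [0.4749, -0.0665, 0.1021]
ee_rot: [[1.0, -0.0, -0.0], [-0.0, -1.0, 0.0], [-0.0, -0.0, -1.0]]
wrist_force: [-2.1, 0.6, -0.6]
gripper_width: 0.006
```

Run:
```python
from h import *
s=sense();print(s['time_s'],s['tcp_pos'],s['wrist_force'])
flat('scene')
```

```text
15.95 [ 0.47491842 -0.06645033  0.10210186] [-2.05172165  0.55717848 -0.64905265]
scene theta 0.117 z@.66 0.0992 2612
```

>>> arm_command:
  rows:
    - {"fingers":0,"travel":[-0.006,0,0.045],"roll":0}
    - {"fingers":0,"travel":[-0.012,0,0.09],"roll":0}
    - {"fingers":0,"travel":[-0.018,0,0.135],"roll":0}
    - {"fingers":0,"travel":[-0.024,0,0.18],"roll":0}
    - {"fingers":0,"travel":[-0.03,0,0.225],"roll":0}
    - {"fingers":0,"travel":[-0.036,0,0.27],"roll":0}
    - {"fingers":0,"travel":[-0.042,0,0.315],"roll":0}
    - {"fingers":0,"travel":[-0.048,0,0.36],"roll":0}
    - {"fingers":0,"travel":[-0.054,0,0.405],"roll":0}
    - {"fingers":0,"travel":[-0.06,0,0.45],"roll":0}

```text
time_s: 17.0
tcp_pos: [0.4744, -0.0665, 0.0976]
ee_rot: [[1.0, 0.0, 0.0], [0.0, -1.0, -0.0], [0.0, 0.0, -1.0]]
wrist_force: [-2.0, -0.3, -1.0]
gripper_width: 0.003
```

>>> arm_command:
  rows:
    - {"fingers":0,"travel":[-0.003,0,0.04],"roll":0}
    - {"fingers":0,"travel":[-0.006,0,0.08],"roll":0}
    - {"fingers":0,"travel":[-0.009,0,0.12],"roll":0}
    - {"fingers":0,"travel":[-0.012,0,0.16],"roll":0}
    - {"fingers":0,"travel":[-0.015,0,0.2],"roll":0}
    - {"fingers":0,"travel":[-0.018,0,0.24],"roll":0}
    - {"fingers":0,"travel":[-0.021,0,0.28],"roll":0}
    - {"fingers":0,"travel":[-0.024,0,0.32],"roll":0}
    - {"fingers":0,"travel":[-0.027,0,0.36],"roll":0}
    - {"fingers":0,"travel":[-0.03,0,0.4],"roll":0}

```text
time_s: 18.0
tcp_pos: [0.474, -0.0665, 0.0936]
ee_rot: [[1.0, -0.0, -0.0], [-0.0, -1.0, -0.0], [-0.0, 0.0, -1.0]]
wrist_force: [-1.7, -0.6, -0.8]
gripper_width: 0.01
```

Run:
```python
from h import *
s=sense();print(s['time_s'],s['tcp_pos'],s['wrist_force'])
flat('scene')
```

```text
18.0 [ 0.47404425 -0.06648018  0.09359719] [-1.74653032 -0.55909949 -0.77635713]
scene theta 0.068 z@.66 0.099 2540
```

>>> arm_command:
  rows:
    - {"fingers":0,"travel":[-0.002,0,0.02],"roll":0}
    - {"fingers":0,"travel":[-0.004,0,0.04],"roll":0}
    - {"fingers":0,"travel":[-0.006,0,0.06],"roll":0}
    - {"fingers":0,"travel":[-0.008,0,0.08],"roll":0}
    - {"fingers":0,"travel":[-0.01,0,0.1],"roll":0}
    - {"fingers":0,"travel":[-0.012,0,0.12],"roll":0}
    - {"fingers":0,"travel":[-0.014,0,0.14],"roll":0}
    - {"fingers":0,"travel":[-0.016,0,0.16],"roll":0}
    - {"fingers":0,"travel":[-0.018,0,0.18],"roll":0}
    - {"fingers":0,"travel":[-0.02,0,0.2],"roll":0}

```text
time_s: 19.05
tcp_pos: [0.4739, -0.0665, 0.0916]
ee_rot: [[1.0, 0.0, 0.0], [0.0, -1.0, -0.0], [0.0, 0.0, -1.0]]
wrist_force: [-1.7, -0.0, -0.6]
gripper_width: 0.003
```

>>> arm_command:
  rows:
    - {"fingers":0,"travel":[-0.001,0,0.02],"roll":0}
    - {"fingers":0,"travel":[-0.002,0,0.04],"roll":0}
    - {"fingers":0,"travel":[-0.003,0,0.06],"roll":0}
    - {"fingers":0,"travel":[-0.004,0,0.08],"roll":0}
    - {"fingers":0,"travel":[-0.005,0,0.1],"roll":0}
    - {"fingers":0,"travel":[-0.006,0,0.12],"roll":0}
    - {"fingers":0,"travel":[-0.007,0,0.14],"roll":0}
    - {"fingers":0,"travel":[-0.008,0,0.16],"roll":0}
    - {"fingers":0,"travel":[-0.009,0,0.18],"roll":0}
    - {"fingers":0,"travel":[-0.01,0,0.2],"roll":0}

```text
time_s: 20.05
tcp_pos: [0.4738, -0.0665, 0.0896]
ee_rot: [[1.0, 0.0, -0.0], [0.0, -1.0, 0.0], [-0.0, -0.0, -1.0]]
wrist_force: [-1.8, -0.4, -0.0]
gripper_width: 0.005
```

Run:
```python
from h import *
s=sense();print(s['time_s'],s['tcp_pos'],s['wrist_force'])
flat('scene')
```

```text
20.05 [ 0.4737621  -0.06646328  0.08963288] [-1.78976557 -0.35772152 -0.02117045]
scene theta 0.037 z@.66 0.0991 2513
```

>>> arm_command:
  rows:
    - {"fingers":0,"travel":[-0.001,0,0.02],"roll":0}
    - {"fingers":0,"travel":[-0.002,0,0.04],"roll":0}
    - {"fingers":0,"travel":[-0.003,0,0.06],"roll":0}
    - {"fingers":0,"travel":[-0.004,0,0.08],"roll":0}
    - {"fingers":0,"travel":[-0.005,0,0.1],"roll":0}
    - {"fingers":0,"travel":[-0.006,0,0.12],"roll":0}
    - {"fingers":0,"travel":[-0.007,0,0.14],"roll":0}
    - {"fingers":0,"travel":[-0.008,0,0.16],"roll":0}
    - {"fingers":0,"travel":[-0.009,0,0.18],"roll":0}
    - {"fingers":0,"travel":[-0.01,0,0.2],"roll":0}

```text
time_s: 21.1
tcp_pos: [0.4737, -0.0665, 0.0876]
ee_rot: [[1.0, 0.0, 0.0], [0.0, -1.0, -0.0], [0.0, 0.0, -1.0]]
wrist_force: [-2.5, -0.4, -1.7]
gripper_width: 0.008
```

>>> arm_command:
  rows:
    - {"fingers":0,"travel":[-0.001,0,0.02],"roll":0}
    - {"fingers":0,"travel":[-0.002,0,0.04],"roll":0}
    - {"fingers":0,"travel":[-0.003,0,0.06],"roll":0}
    - {"fingers":0,"travel":[-0.004,0,0.08],"roll":0}
    - {"fingers":0,"travel":[-0.005,0,0.1],"roll":0}
    - {"fingers":0,"travel":[-0.006,0,0.12],"roll":0}
    - {"fingers":0,"travel":[-0.007,0,0.14],"roll":0}
    - {"fingers":0,"travel":[-0.008,0,0.16],"roll":0}
    - {"fingers":0,"travel":[-0.009,0,0.18],"roll":0}
    - {"fingers":0,"travel":[-0.01,0,0.2],"roll":0}

```text
time_s: 22.1
tcp_pos: [0.4736, -0.0665, 0.0856]
ee_rot: [[1.0, 0.0, 0.0], [0.0, -1.0, -0.0], [0.0, 0.0, -1.0]]
wrist_force: [-2.5, -0.0, -0.9]
gripper_width: 0.006
```

Run:
```python
from h import *
s=sense();print(s['time_s'],s['tcp_pos'],s['wrist_force'])
flat('scene')
```

```text
22.1 [ 0.4736063  -0.06645291  0.08564815] [-2.49752383 -0.01758514 -0.87645704]
scene theta 0.016 z@.66 0.0989 2474
```

>>> arm_command:
  rows:
    - {"fingers":0,"travel":[-0.001,0,0.02],"roll":0}
    - {"fingers":0,"travel":[-0.002,0,0.04],"roll":0}
    - {"fingers":0,"travel":[-0.003,0,0.06],"roll":0}
    - {"fingers":0,"travel":[-0.004,0,0.08],"roll":0}
    - {"fingers":0,"travel":[-0.005,0,0.1],"roll":0}
    - {"fingers":0,"travel":[-0.006,0,0.12],"roll":0}
    - {"fingers":0,"travel":[-0.007,0,0.14],"roll":0}
    - {"fingers":0,"travel":[-0.008,0,0.16],"roll":0}
    - {"fingers":0,"travel":[-0.009,0,0.18],"roll":0}
    - {"fingers":0,"travel":[-0.01,0,0.2],"roll":0}

```text
time_s: 23.15
tcp_pos: [0.4735, -0.0665, 0.0837]
ee_rot: [[1.0, 0.0, 0.0], [0.0, -1.0, -0.0], [0.0, 0.0, -1.0]]
wrist_force: [-2.3, -0.8, 1.9]
gripper_width: 0.007
```

Run:
```python
from h import *
s=sense();print(s['time_s'],s['tcp_pos'],s['wrist_force'])
flat('scene')
```

```text
23.15 [ 0.47353871 -0.06647663  0.08365365] [-2.3414826  -0.80861639  1.93632664]
scene theta 0.001 z@.66 0.0988 2468
```

>>> arm_command:
  rows:
    - {"fingers":0,"travel":[-0.001,0,0.02],"roll":0}
    - {"fingers":0,"travel":[-0.002,0,0.04],"roll":0}
    - {"fingers":0,"travel":[-0.003,0,0.06],"roll":0}
    - {"fingers":0,"travel":[-0.004,0,0.08],"roll":0}
    - {"fingers":0,"travel":[-0.005,0,0.1],"roll":0}
    - {"fingers":0,"travel":[-0.006,0,0.12],"roll":0}
    - {"fingers":0,"travel":[-0.007,0,0.12],"roll":0}
    - {"fingers":0,"travel":[-0.008,0,0.12],"roll":0}
    - {"fingers":0,"travel":[-0.009,0,0.12],"roll":0}
    - {"fingers":0,"travel":[-0.01,0,0.12],"roll":0}

```text
time_s: 24.2
tcp_pos: [0.4735, -0.0664, 0.0825]
ee_rot: [[1.0, 0.0, 0.0], [0.0, -1.0, 0.0], [0.0, -0.0, -1.0]]
wrist_force: [-1.0, -0.1, 0.7]
gripper_width: 0.008
```

Run:
```python
from h import *
s=sense();print(s['time_s'],s['tcp_pos'],s['wrist_force'])
flat('scene');flat('top')
```

```text
24.2 [ 0.47351462 -0.06642917  0.0824553 ] [-0.99833226 -0.11320362  0.70414268]
scene theta -0.0 z@.66 0.099 2463
top theta -0.001 z@.66 0.097 2302
```

>>> arm_command:
  rows:
    - {"fingers":0,"travel":[-0.05,0,0],"roll":0}
    - {"fingers":0,"travel":[-0.15,0,0],"roll":0}
    - {"fingers":0,"travel":[-0.4,0,0],"roll":0}
    - {"fingers":0,"travel":[-1,0,0],"roll":0}
    - {"fingers":0,"travel":[-2.5,0,0],"roll":0}
    - {"fingers":0,"travel":[-4.5,0,0],"roll":0}
    - {"fingers":0,"travel":[-6.5,0,0],"roll":0}
    - {"fingers":0,"travel":[-6.5,0,-4],"roll":0}
    - {"fingers":0,"travel":[-6.5,0,-8],"roll":0}
    - {"fingers":0,"travel":[-6.5,0,-8],"roll":0}

```text
time_s: 25.3
tcp_pos: [0.4117, -0.0661, 0.1675]
ee_rot: [[1.0, 0.001, 0.012], [0.001, -1.0, 0.001], [0.012, -0.001, -1.0]]
wrist_force: [0.8, 0.8, 0.2]
gripper_width: 0.006
```

Run:
```python
from h import *
p=flat('scene');cv2.imwrite('pics/s4.png',cv2.resize(p[60:330,130:480],None,fx=2.2,fy=2.2)[:,:,::-1])
s=sense();print(s['time_s'],s['tcp_pos'],s['wrist_force'],np.abs(s['joint_velocities']).max())
for l in('jar_center','cup_center','phone_center'):print(l,[(np.round(r['position'],3).tolist(),round(r['p'],2)) for r in search_frame('scene',l)[:1]])
```

```text
scene theta 0.001 z@.66 0.0989 2468
25.35 [ 0.40973129 -0.06610883  0.16493163] [-0.09424947 -0.4660036  -0.31873903] 3.6955915243098496
jar_center [([0.611, 0.124, 0.074], 0.92)]
cup_center [([0.538, -0.26, 0.048], 0.72)]
phone_center [([0.579, -0.407, 0.011], 0.79)]
```

View pics/s4.png

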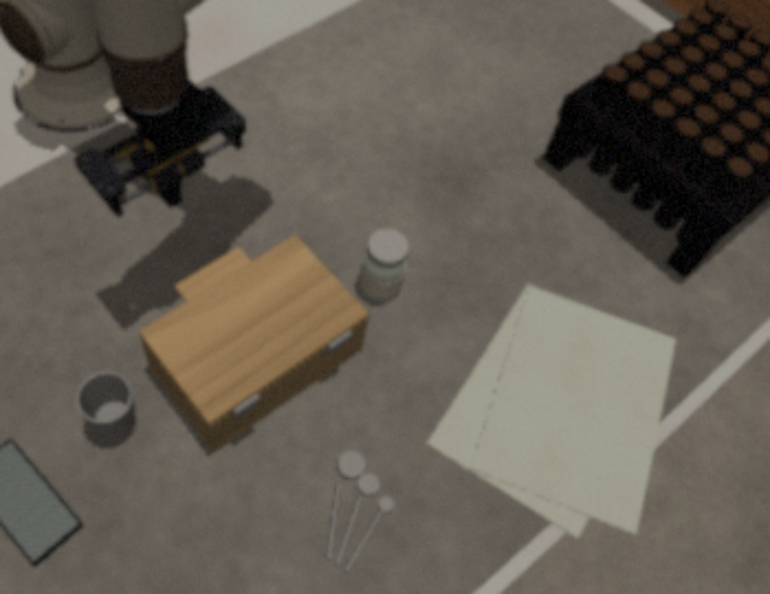

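The lid lies shut, the hand is clear, and the jar, cup and phone are where they were.

>>> arm_command:
  rows:
    - {"fingers":0,"travel":[0,0,0],"roll":0}
    - {"fingers":0,"travel":[0,0,0],"roll":0}
    - {"fingers":0,"travel":[0,0,0],"roll":0}

```text
time_s: 25.8
tcp_pos: [0.4081, -0.0665, 0.1618]
ee_rot: [[1.0, 0.0, -0.002], [-0.0, -1.0, -0.0], [-0.002, 0.0, -1.0]]
wrist_force: [0.2, -0.3, 0.2]
gripper_width: 0.003
```

```bash
python3 -c "
from station import *
print(finish_job())"
```

```text
the job is handed in; nothing more can be done
None
```

The seed case is shut without a slam, and I handed the job in at about 25.8 s of the 48 s allowed.

- **Tip and catch:** I pushed the lid past upright from behind with the closed fingers. I then moved the hand over the top, and the lid came to rest on the fingers at about 0.85 rad, the same in two readings 1 s apart.
- **Lowering:** I lowered it on the fingers over about 15 s, slowing to under 0.03 rad/s at the rim. The tool can only point straight down, so the lip leaned against the finger's face rather than lying on top of the fingertip.
- **Forces:** wrist force readings, taken between moves, were about 5 N at most.
- **Last checks:**
  - The lid angle measured 0.00 rad on both cameras, and still 0.001 rad once the hand was away.
  - The hand was about 7 cm in front of the lip and touching nothing.
  - The jar, cup and phone were found within about 4 mm of where they started. The jar's height reading differed by 12 mm, because the arm no longer hid part of it or from network scatter, but the picture shows it standing in place.

No check failed.

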